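# Bar a lamp driver and press it into the fixture corner

### The arm

A 6-joint arm with a two-finger parallel gripper is mounted at the origin on the work surface. World frame = base frame: x ahead of the robot, y to its left, z up, the work surface at z = 0. Lengths are in m, angles in rad, forces in N, time in s.
With the tool pointing down it reaches from about 0.325 to 0.9 m from the base axis. Payload 3.5 kg.
Tool frame: the origin (TCP) lies midway between the tips of the shut fingers; the grasp point (between the pads) lies 19 mm behind it; z points along the fingers, y is the line along which they close (so a half turn about z gives the same grasp; the last joint's range is limited). The gripper opens to 85 mm and grips with 20 to 120 N. Pads are 22 mm wide; open, the fingers measure 114 mm over their backs; the gripper's body (76 mm by 85 mm) begins 54 mm behind the grasp point. The pads swing forward as they close: fully open they stand 13 mm farther back than shut.
Start: joints at [-1.219, 0.276, -0.026, 1.268, 0, 1.467], TCP at [0.275, -0.561, 0.231] pointing down, gripper open.
Joint ranges: [-3.12, 3.12], [-0.85, 1.88], [-1.08, 1.24], [-1.95, 2.15], [-1.57, 1.53], [-3.14, 3.14]. Speed limits (rad/s): [2.57, 2.57, 3.14, 3.14, 3.14, 3.14].

### API

Orientations are given as [roll, pitch, yaw] about the fixed x, y, z axes, in that order (R = Rz(yaw) Ry(pitch) Rx(roll)).
In Python, from plant import readout, get_image, camera_params, workorder gives the robot as it stands.
- The arm moves only by the tool jog_arm, never from a script. Its argument "plan" is a list of rows, each a list of 7 numbers: the shift along the world's x, y, z each as a share of 200 mm, from -1 to 1, then the turn, a rotation vector about the world's x, y, z each as a share of pi rad, from -1 to 1, then the finger opening in mm, from 0 to 85.4. A call has 1 to 12 rows; each row is the pose to reach, as a shift and turn from the pose commanded when the call began, turning the shorter way round; what a row does not reach only later rows make up. A row lasts 1/8 s, in which the tool goes at most 62.5 mm and 10.7 degrees, less where a joint would pass 70% of its speed; a pose out of reach is approached as far as the arm can. A call with a number of a shift or a turn outside -1 to 1 is refused whole. A call with a gripper value outside its range is refused whole. The fingers move at their own pace and stop on an object; the grip force is fixed at half the most. Time passes only in rows, so rows that repeat a pose let the fingers close. It gives the time, the measured TCP pose, the force, the opening and the grip force at its end, in the units of the state.
- readout.state(): the state, without advancing time (a new reading comes with each control period).
- get_image(name): name is "scene" or "top" or "wrist"; returns the picture (400x640x3 uint8, red, green, blue); there is no depth.
- camera_params(name): a dict with "fx", "fy", "cx", "cy" (pixels), "position" and "rotation" of the camera in the world. Camera axes: x right, y down, z forward; pixel columns grow to the right and rows downward; lengths in m; the calibration is good to about 2 mm. A picture is of the moment at which its call begins: read the wrist's pose just before it. camera_params takes no time and is no camera call; for the wrist camera it gives the pose at the moment of the call.
- workorder.sign_off(): hands the job in; it is judged then, once.
The state is a dict: "time": time; "joint_positions": joint angles; "qvel": joint speeds; "joint_efforts": joint torques, N m; "position": TCP position; "tcp_rot": TCP orientation; "wrist_force": force on the tool from outside, world axes, zero at the start; "wrist_torque": the same for the moment, N m; "finger_gap": finger opening in m; "grasp_force": force on a finger pad.
Only numpy, scipy, OpenCV 4.12 (cv2) and the standard library are available. Lean on these libraries where they do the work, as an engineer would, in place of code of your own. Each camera call takes 0.05 s, during which the arm holds its last target. There are 200 camera calls.

### The job

Lay the longer of the two loose aluminium bars (without dropping it) in the notches of the white driver housing, so that it bridges the housing from one end support to the other, and let go of it. Then, with the bar staying in place, press the housing flat on the plate into the corner of the fixture, one end against the far fence and one long side against the side fence at the same time, and finish while still holding it pressed firmly against both. Leave the short bar, the downlight, the bottle and the spool alone.

Things in the scene. Friction and masses are not known exactly. Their poses are not given: they have to be found in the camera images.
- fixture: Fixed bare steel plate of the corner fixture, 240 (x) x 200 (y) x 6 mm thick on the bench. Origin: centre of its underside; z up. Fences stand along its +x and +y edges (the +x edge is the one away from the robot, +y on the robot's left, turned by at most 0.45 rad). It never moves. Plate and fences are polished: the housing slides on them with friction of about 0.25.
- far_fence: Fixed aluminium strip along the plate's +x edge, 15 mm thick (x), 200 mm long (y), standing 12 mm above the plate. Axes as the fixture's; origin: centre of its underside, on the plate's top. Its inner face, towards the housing, is 7.5 mm to -x of its origin (at x = +105 mm of the fixture).
- side_fence: Fixed aluminium strip along the plate's +y edge, 225 mm long (x), 15 mm thick (y), standing 12 mm above the plate. Axes as the fixture's; origin: centre of its underside, on the plate's top. Its inner face is 7.5 mm to -y of its origin (at y = +85 mm of the fixture).
- corner (a point): The inner corner where the two fences' inner faces and the plate's top meet: (105, 85, 6) mm in the fixture's frame.
- housing: Loose white plastic tub, 120 (x) x 54 (y) mm, 46 mm tall, about 0.35 kg (varies), on the plate off the fences, x within 0.3 rad of the fixture's x. Origin: centre of its underside; z up. Same after half a turn. Long side walls 4 mm thick, 36 mm high, outer faces at y = +-27 mm, gripped across these above the fences. Circuit parts inside up to 30 mm high.
- notch_a (a point): Middle of the notch floor on the housing's -x end support, at (-52, 0, 40) mm of the housing. Each support is 16 mm long (x), 54 mm wide; its notch is 30 mm wide (y +-15 mm), open along x, between cheeks 12 mm wide that rise to height 46 mm. 88 mm clear between the two supports.
- notch_b (a point): The same on the housing's +x end support, at (52, 0, 40) mm of the housing.
- clamp_bar: Loose bare aluminium bar, the longer one: 120 (x) x 20 (y) x 10 (z) mm, 65 g, lying flat on the bench beside the fixture, with a small dark dot near each end. Origin: centre of its underside; x along its length.
- short_bar: Bystander: loose aluminium bar of the same section but only 80 mm long (too short to span the supports), flat on the bench near the longer one; the two may be in either place. Origin: centre of its underside; x along its length.
- downlight: Bystander: loose round white downlight, 120 mm across, 26 mm high, on the bench. Origin: centre of its underside.
- flux_bottle: Bystander: loose white bottle, 42 mm across, 110 mm tall, upright. Origin: centre of its underside.
- spool: Bystander: loose upright solder spool with black flanges, 60 mm across, 44 mm high. Origin: centre of its underside.
There are look-alikes about, which are no part of the job. What is shaped like the clamp_bar but brown or orange is not meant. Leave any yellow look-alike of the housing alone.

How it is judged:
By the outcome, as a careful person would: the job done as asked, in the order asked, and still so for the second after the job is handed in, while the arm keeps its last pose, push and grip.
It also fails if it takes over 58 s, if anything falls off the work surface, if the arm or the gripper's body presses on something with over 40 N, if the wrist force passes 120 N, or if a joint passes its speed limit or range.

## Working session

There is one attempt and no reset: what is moved stays moved. The work goes in short steps, Python scripts to look and compute and a tool call to move; the robot and the scene stay as the last step left them, time stands still between calls to the robot, and variables do not carry over. Pictures are saved under pics/ and viewed, at most 10 in all, crops included, and the job is handed in when it is done.

Besides the shell and the picture viewer there is one more tool, called after "Request:" as name([rows], argument=value, ...), one row to a line, values as JSON. jog_arm: Moves the arm, as the interface text tells. Its arguments: {"type":"object","properties":{"plan":{"type":"array"}},"required":["plan"]}

```bash
mkdir -p pics; ls
cat > h.py <<'E'
import numpy as np, cv2
from plant import readout, get_image, camera_params, workorder
def ray(cp,u,v):
    d=np.array([(u-cp["cx"])/cp["fx"],(v-cp["cy"])/cp["fy"],1.0])
    return np.array(cp["position"]),np.array(cp["rotation"])@d
def onz(cp,u,v,z):
    o,d=ray(cp,u,v); return o+d*(z-o[2])/d[2]
def proj(cp,p):
    c=np.array(cp["rotation"]).T@(np.asarray(p)-np.array(cp["position"]))
    return np.array([cp["fx"]*c[0]/c[2]+cp["cx"],cp["fy"]*c[1]/c[2]+cp["cy"]])
def save(n,im): cv2.imwrite(n,cv2.cvtColor(im,cv2.COLOR_RGB2BGR))
E
python3 - <<'E'
from h import *
for n in("top","scene"):
    im=get_image(n); save(f"pics/{n}0.png",im); np.save(f"{n}0.npy",im); print(n,camera_params(n))
print(readout.state())
E
```

```text
pics
top {'fx': 381.9279099403031, 'fy': 381.9279099403031, 'cx': 317.85336201129945, 'cy': 197.15867145248345, 'position': array([ 0.37570836, -0.01591181,  1.2974768 ]), 'rotation': array([-3.00017163e+00,  2.28049722e-03, -1.56878555e+00])}
scene {'fx': 431.9054328747635, 'fy': 431.9054328747635, 'cx': 320.76840104703604, 'cy': 201.36936784866853, 'position': array([ 1.08785503, -0.64583707,  0.74356603]), 'rotation': array([-2.25077482,  0.01360378,  0.69205723])}
{'time': 0.1, 'joint_positions': array([-1.21940451e+00,  2.77093578e-01, -2.77350424e-02,  1.26802042e+00,
       -8.28548989e-06,  1.46739492e+00]), 'qvel': array([ 8.78621139e-04, -2.01707191e-03,  4.48632275e-03, -5.38345453e-05,
        1.63623305e-03, -1.90653920e-03]), 'joint_efforts': array([ 1.11277590e-03, -4.46707642e+01,  2.96129018e+01,  8.41671514e-03,
       -1.02890890e-04, -1.39988578e-05]), 'position': array([ 0.27429077, -0.56080699,  0.23025288]), 'tcp_rot': array([-3.13955005e+00, -2.03633692e-04,  4.54793028e-01]), 'wrist_force': array([-0.38733902, -0.39967312, -0.73569756]), 'wrist_torque': array([ 0.04574471, -0.09126327, -0.04236779]), 'grasp_force': 0.0, 'finger_gap': 0.08569255569712712}
```

View pics/top0.png

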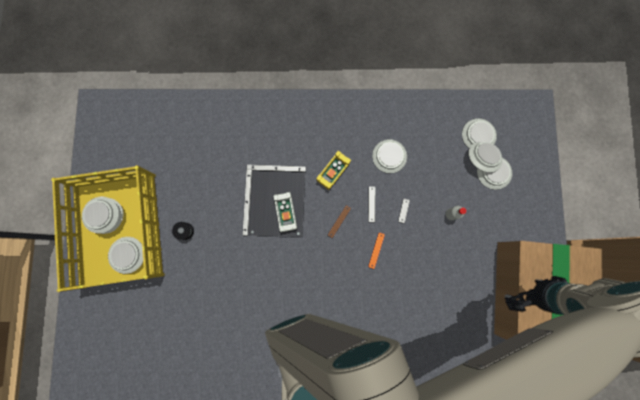

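View pics/scene0.png

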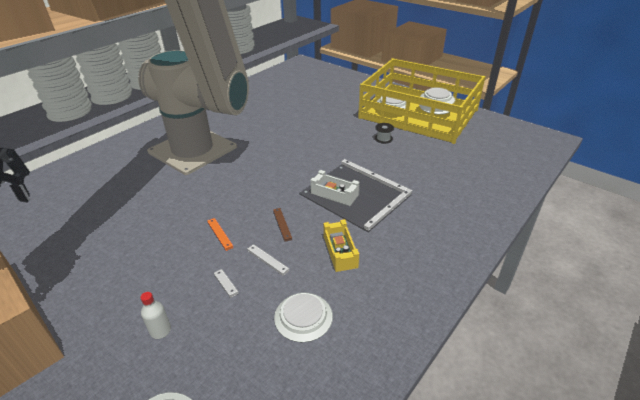

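The top view shows the following.
- **Candidates for the long bar:** silver long at (372,204), silver short at (404,211), brown at (340,221) and orange at (377,250). I choose (372,204).
- **Candidates for the housing:** white at (286,212) and yellow at (334,170). I choose the white one.
- **Fixture:** its corner is at about (248,168).

Next I measure these and check the choice in a close crop.

```bash
cat > h.py <<'E'
import numpy as np, cv2
from scipy.spatial.transform import Rotation as Ro
from plant import readout, get_image, camera_params, workorder
def RM(cp): return Ro.from_euler('xyz',cp["rotation"]).as_matrix()
def onz(cp,u,v,z):
    d=RM(cp)@np.array([(u-cp["cx"])/cp["fx"],(v-cp["cy"])/cp["fy"],1.0]); o=np.array(cp["position"])
    return o+d*(z-o[2])/d[2]
def proj(cp,p):
    c=RM(cp).T@(np.asarray(p)-np.array(cp["position"]))
    return np.array([cp["fx"]*c[0]/c[2]+cp["cx"],cp["fy"]*c[1]/c[2]+cp["cy"]])
def save(n,im): cv2.imwrite(n,cv2.cvtColor(im,cv2.COLOR_RGB2BGR))
def blobs(im,roi,thr=150,sat=40,amin=30):
    u0,v0,u1,v1=roi; c=im[v0:v1,u0:u1].astype(int)
    m=((c.min(2)>thr)&(c.max(2)-c.min(2)<sat)).astype(np.uint8)
    cs,_=cv2.findContours(m,cv2.RETR_EXTERNAL,cv2.CHAIN_APPROX_NONE)
    return [x.reshape(-1,2)+[u0,v0] for x in cs if cv2.contourArea(x)>amin]
def rect(cp,cnt,z):
    p=np.array([onz(cp,u,v,z)[:2] for u,v in cnt])*1000
    (c,(w,h),a)=cv2.minAreaRect(p.astype(np.float32))
    if w<h: w,h,a=h,w,a+90
    a=(a+90)%180-90
    return np.round([*c,w,h,a],1)
E
python3 - <<'E'
from h import *
im=np.load("top0.npy");cp=camera_params("top")
for roi,z in(((360,180,388,228),.01),((390,190,415,228),.01),((270,185,302,238),.046),((238,160,310,240),.018)):
    for b in blobs(im,roi): print(roi,b.min(0),b.max(0),rect(cp,b,z))
im2=np.load("scene0.npy")
a=cv2.resize(im[150:280,235:425],None,fx=4,fy=4,interpolation=cv2.INTER_CUBIC); save("pics/crop1.png",a)
E
```

```text
(360, 180, 388, 228) [369 186] [375 221] [ 537.9 -196.6  120.1   20.5   -1. ]
(390, 190, 415, 228) [399 199] [409 222] [ 515.  -303.7   79.9   21.4  -14.6]
(270, 185, 302, 238) [274 192] [295 230] [507.3  96.4 122.5  55.2  11. ]
(238, 160, 310, 240) [274 192] [295 230] [510.2  98.9 125.3  56.5  11. ]
(238, 160, 310, 240) [243 176] [250 234] [531.6 228.4 197.4  16.5  -2. ]
(238, 160, 310, 240) [254 165] [305 170] [659.9 118.9 175.3  16.3  88.2]
(238, 160, 310, 240) [246 165] [251 174] [653.  223.7  32.8  16.2  -5.4]
```

View pics/crop1.png

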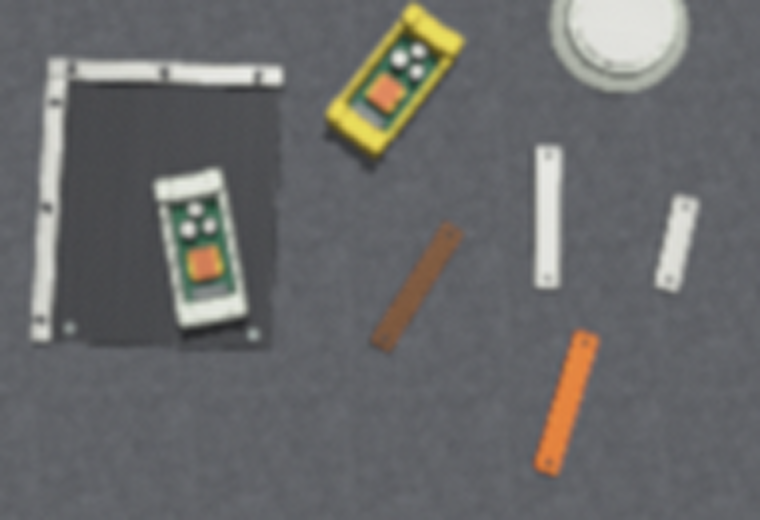

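The crop confirms it: the silver 120 mm bar with dots is at crop (548,216) and the white housing at crop (200,250). The measured sizes, 120×20.5 and 122×55, match the description. Bar (538,-197) at -1°, housing about (507,96.5) at 11°, fixture about -2°.

Request:
jog_arm([
  [0.25,0.25,0,0,0,-0.05,60],
  [0.5,0.5,0,0,0,-0.1,60],
  [0.75,0.75,0,0,0,-0.15,60],
  [1,1,0,0,0,-0.15,60],
  [1,1,0,0,0,-0.15,60],
  [1,1,0,0,0,-0.15,60],
])

```text
time: 0.85
position: [0.4757, -0.3594, 0.2308]
tcp_rot: [-3.141, 0.001, -0.012]
wrist_force: [-0.3, -0.2, -0.4]
finger_gap: 0.0601
grasp_force: 0.0
```

Request:
jog_arm([
  [0.1,0.25,-0.1,0,0,0,45],
  [0.2,0.55,-0.2,0,0,0,45],
  [0.315,0.82,-0.3,0,0,0,45],
  [0.315,0.82,-0.5,0,0,0,45],
  [0.315,0.82,-0.5,0,0,0,45],
  [0.315,0.82,-0.5,0,0,0,45],
])

```text
time: 1.6
position: [0.5376, -0.1989, 0.1322]
tcp_rot: [3.141, -0.001, -0.018]
wrist_force: [0.2, -0.5, -0.7]
finger_gap: 0.0449
grasp_force: 0.0
```

Run:
```python
from h import *
s=readout.state();print(s["position"],s["tcp_rot"],s["finger_gap"],s["wrist_force"])
cp=camera_params("wrist");im=get_image("wrist");save("pics/w1.png",im);np.save("w1.npy",im)
print(cp)
for b in blobs(im,(0,0,640,400),150,40,300): print(b.min(0),b.max(0),rect(cp,b,.01))
```

```text
[ 0.53758261 -0.19887248  0.13217548] [ 3.14093619e+00 -5.46023745e-04 -1.80870505e-02] 0.04487987547623121 [ 0.19863771 -0.53542477 -0.67241502]
{'fx': 314.56457110202643, 'fy': 314.56457110202643, 'cx': 319.64142126176057, 'cy': 197.7118934957747, 'position': array([ 0.6136167 , -0.20110398,  0.27397031]), 'rotation': array([ 2.83978277e+00,  2.36003495e-04, -1.58979866e+00])}
[412 167] [462 253] [ 516.1 -302.9   80.2   20.1  -14.4]
[302 120] [326 227] [ 551.  -194.9   94.3   20.5   -1.9]
[324   0] [469  53] [ 664.7 -258.6  106.7   35.7   88.9]
```

View pics/w1.png

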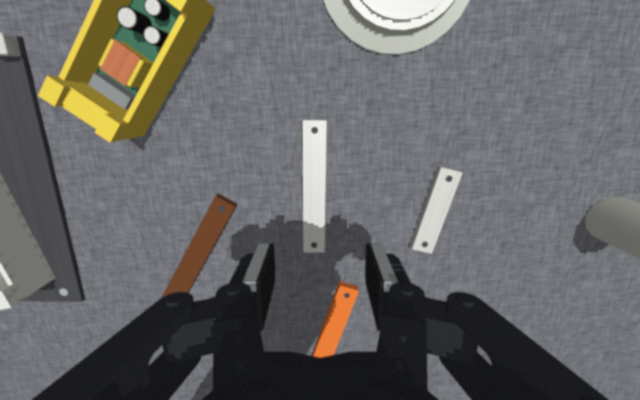

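The wrist view has the long silver bar between the open fingers: far end at (314,121), near dot at (314,245). It agrees with the top view to within 2 mm, so I descend and grip.

Request:
jog_arm([
  [0,0.02,-0.2,0,0,-0.003,45],
  [0,0.02,-0.4,0,0,-0.003,45],
  [0,0.02,-0.55,0,0,-0.003,45],
  [0,0.02,-0.64,0,0,-0.003,45],
  [0,0.02,-0.64,0,0,-0.003,45],
  [0,0.02,-0.64,0,0,-0.003,10],
  [0,0.02,-0.64,0,0,-0.003,10],
  [0,0.02,-0.64,0,0,-0.003,10],
  [0,0.02,-0.64,0,0,-0.003,10],
  [0,0.02,-0.64,0,0,-0.003,10],
])

```text
time: 2.9
position: [0.5392, -0.1944, 0.0053]
tcp_rot: [3.139, -0.003, -0.026]
wrist_force: [-0.8, -0.2, 5.9]
finger_gap: 0.0178
grasp_force: 59.1
```

Request:
jog_arm([
  [0,0,0.15,0,0,0,10],
  [0,0,0.35,0,0,0,10],
  [0,0.15,0.6,0,0,0,10],
  [0,0.4,0.8,0,0,0,10],
  [-0.1,0.65,0.8,0,0,0,10],
  [-0.16,0.85,0.8,0,0,0.03,10],
  [-0.16,0.95,0.8,0,0,0.07,10],
  [-0.16,0.95,0.8,0,0,0.07,10],
  [-0.16,0.95,0.8,0,0,0.07,10],
])

```text
time: 4.03
position: [0.5057, -0.0038, 0.1635]
tcp_rot: [3.141, -0.0, 0.193]
wrist_force: [0.4, -0.7, -1.3]
finger_gap: 0.0174
grasp_force: 58.9
```

Run:
```python
from h import *
s=readout.state();print(s["position"],s["tcp_rot"],s["finger_gap"],s["wrist_force"])
cp=camera_params("wrist");im=get_image("wrist");save("pics/w2.png",im);np.save("w2.npy",im)
print(cp)
for b in blobs(im,(0,0,640,400),150,40,300): print(b.min(0),b.max(0),rect(cp,b,.052),rect(cp,b,.018))
```

```text
[ 0.50573482 -0.00384225  0.16351826] [ 3.14104501e+00 -4.27505649e-04  1.92679729e-01] 0.01737714137729249 [ 0.4048536  -0.7457331  -1.26871698]
{'fx': 314.56457110202643, 'fy': 314.56457110202643, 'cx': 319.64142126176057, 'cy': 197.7118934957747, 'position': array([0.58039465, 0.00980351, 0.30530669]), 'rotation': array([ 2.83988169e+00,  4.51090727e-04, -1.37900676e+00])}
[190 217] [237 234] [460.7  80.   40.2  15.9 -79. ] [444.6  89.4  45.6  18.  -79. ]
[578 190] [639 262] [ 525.1 -257.5   68.3   17.7  -14.4] [ 517.6 -293.4   77.5   20.   -14.4]
[298 141] [342 259] [498.1  -6.1 105.2  36.2  10.5] [487.   -8.2 119.3  41.1  10.5]
[174  93] [239 216] [518.9  89.8 100.3  42.9  11. ] [510.6 100.5 113.7  48.7  11. ]
[156  93] [183 216] [513.2 118.8 100.3  12.7  11. ] [504.2 133.4 113.7  14.4  11. ]
[378  43] [404  76] [618.4 -36.7  25.4   7.3  52.2] [623.5 -43.   28.8   8.3  52.2]
[623   0] [639  58] [ 670.  -201.7   42.4    9.1   33.7] [ 682.  -230.1   48.    10.4   33.7]
[589   0] [639  84] [ 657.  -192.7   73.8   24.8   45.4] [ 667.3 -219.8   83.7   28.1   45.4]
[55  0] [ 73 212] [531.7 203.1 163.6  12.9  -2.1] [525.2 229.  185.6  14.6  -2.1]
```

View pics/w2.png

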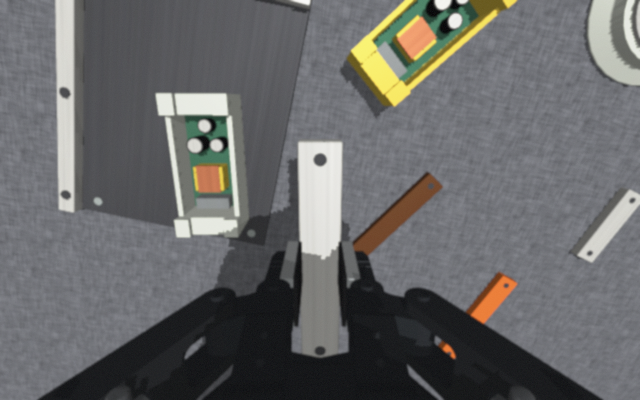

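The wrist view shows the bar held straight, with dots at (320,160) and (320,350). The white housing is at left, its cheek-top outer corners near (157,94) and (176,237) on the left side, and its right top edge at about (228,95).

Run:
```python
from h import *
# pose from w2
cp=dict(camera_params("wrist"))
im=np.load("w2.npy")
for n,(u,v),z in [("dotF",(320,160),.168),("dotN",(320,350),.168),("FL",(157,94),.052),("FR",(228,95),.052),("NL",(176,237),.052),("NR",(238,234),.052)]:
    print(n,np.round(onz(cp,u,v,z)*1000,1))
a=cv2.resize(im[80:250,140:260],None,fx=3.5,fy=3.5,interpolation=cv2.INTER_CUBIC); save("pics/crop2.png",a)
```

```text
dotF [555.6   4.6 168. ]
dotN [454.3 -15.1 168. ]
FL [560.9 132.6  52. ]
FR [570.5  79.2  52. ]
NL [443.6 111.5  52. ]
NR [456.8  58.4  52. ]
```

View pics/crop2.png

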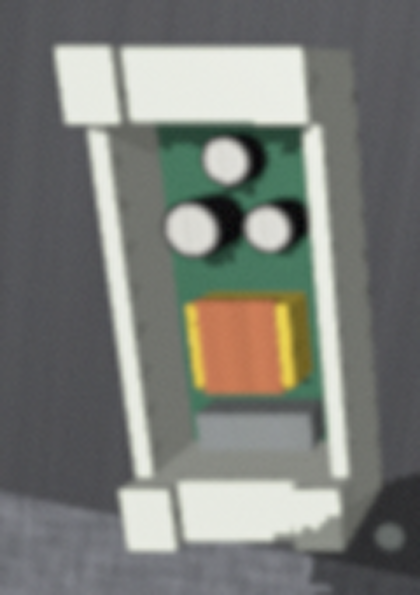

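Request:
jog_arm([
  [0.007,0.25,0,0,0,0,10],
  [0.014,0.505,0,0,0,0,10],
  [0.014,0.505,0,0,0,0,10],
  [0.014,0.505,-0.2,0,0,0,10],
  [0.014,0.505,-0.35,0,0,0,10],
  [0.014,0.505,-0.45,0,0,0,10],
  [0.014,0.505,-0.51,0,0,0,10],
  [0.014,0.505,-0.51,0,0,0,10],
  [0.014,0.505,-0.51,0,0,0,10],
])

```text
time: 5.2
position: [0.5093, 0.0972, 0.0622]
tcp_rot: [3.141, -0.002, 0.193]
wrist_force: [0.2, 0.4, -0.5]
finger_gap: 0.0172
grasp_force: 59.1
```

Run:
```python
from h import *
s=readout.state();print(s["position"],s["tcp_rot"],s["finger_gap"],s["wrist_force"])
cp=camera_params("wrist");im=get_image("wrist");save("pics/w3.png",im);np.save("w3.npy",im)
print(cp["position"],cp["rotation"])
sc=get_image("scene"); a=cv2.resize(sc[150:240,280:430],None,fx=4,fy=4,interpolation=cv2.INTER_CUBIC)
save("pics/s3.png",a)
```

```text
[0.50934494 0.0971657  0.06218517] [ 3.14128222e+00 -1.61948386e-03  1.93297970e-01] 0.0171500382099325 [ 0.15876697  0.35314088 -0.53892835]
[0.58382095 0.11079933 0.20406215] [ 2.84110193e+00  6.94441110e-04 -1.37836958e+00]
```

View pics/w3.png

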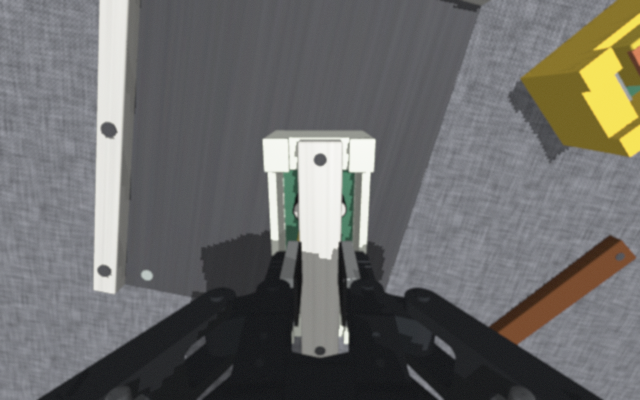

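The bar is centred in the notch: cheek edges at columns 289 and 349, bar edges at 298 and 342. I lower it.

Request:
jog_arm([
  [0,0,-0.02,0,0,0,10],
  [0,0,-0.04,0,0,0,10],
  [0,0,-0.05,0,0,0,10],
  [0,0,-0.056,0,0,0,10],
  [0,0,-0.056,0,0,0,10],
  [0,0,-0.056,0,0,0,10],
])

```text
time: 6.05
position: [0.508, 0.0976, 0.0513]
tcp_rot: [3.142, 0.001, 0.194]
wrist_force: [-4.3, -0.4, 9.8]
finger_gap: 0.0175
grasp_force: 60.3
```

Request:
jog_arm([
  [0,0,0,0,0,0,30],
  [0,0,0,0,0,0,40],
  [0,0,0,0,0,0,40],
  [0,0,0,0,0,0,40],
  [0,0,0.15,0,0,0,40],
  [0,0,0.3,0,0,0,60],
  [0,0,0.4,0,0,0,85],
  [0,0,0.4,0,0,0,85],
  [0,0,0.4,0,0,0,85],
  [0,0,0.4,0,0,0,85],
])

```text
time: 7.3
position: [0.5072, 0.0975, 0.1287]
tcp_rot: [-3.141, 0.003, 0.194]
wrist_force: [-0.3, 0.4, -0.2]
finger_gap: 0.0852
grasp_force: 0.0
```

Run:
```python
from h import *
s=readout.state();print(s["position"],s["tcp_rot"],s["finger_gap"],s["wrist_force"])
cp=camera_params("wrist");im=get_image("wrist");np.save("w4.npy",im)
sc=get_image("scene"); a=cv2.resize(sc[150:240,280:430],None,fx=4,fy=4,interpolation=cv2.INTER_CUBIC)
b=cv2.copyMakeBorder(a,20,20,20,20,cv2.BORDER_CONSTANT)
save("pics/c4.png",np.hstack([cv2.resize(im,(480,300)),cv2.resize(a,(320,300))]))
```

```text
[0.50721071 0.0974703  0.12872253] [-3.14122265e+00  2.60644649e-03  1.94048786e-01] 0.08523769801927338 [-0.30431816  0.37174813 -0.19865099]
```

View pics/c4.png

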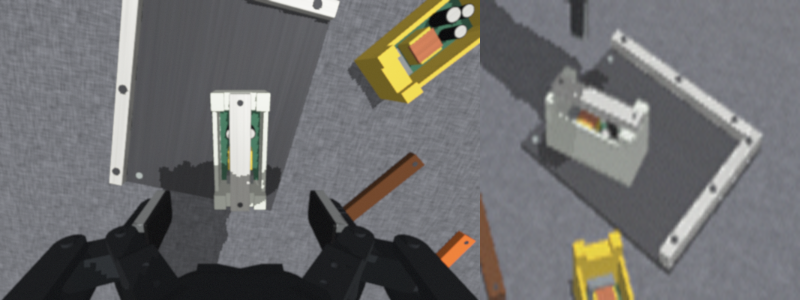

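The bar rests in both notches, with its ends at (240,100) and (240,205) in the left panel, and it is released. Now I descend around the housing and grip it across its long sides, above fence height.

Request:
jog_arm([
  [0,0,-0.15,0,0,0,85],
  [0,0,-0.3,0,0,0,85],
  [0,0,-0.42,0,0,0,85],
  [0,0,-0.5,0,0,0,85],
  [0,0,-0.54,0,0,0,85],
  [0,0,-0.54,0,0,0,85],
  [0,0,-0.54,0,0,0,62],
  [0,0,-0.54,0,0,0,56],
  [0,0,-0.54,0,0,0,50],
  [0,0,-0.54,0,0,0,40],
  [0,0,-0.54,0,0,0,40],
  [0,0,-0.54,0,0,0,40],
])

```text
time: 8.9
position: [0.5094, 0.0977, 0.0234]
tcp_rot: [3.141, -0.002, 0.194]
wrist_force: [-0.7, -0.2, 6.2]
finger_gap: 0.0524
grasp_force: 64.7
```

Request:
jog_arm([
  [0.03,0.03,0,0,0,-0.005,40],
  [0.07,0.07,0,0,0,-0.012,40],
  [0.12,0.12,0,0,0,-0.022,40],
  [0.17,0.17,0,0,0,-0.034,40],
  [0.22,0.22,0,0,0,-0.046,40],
  [0.27,0.27,0,0,0,-0.058,40],
  [0.31,0.31,0,0,0,-0.067,40],
  [0.35,0.35,0,0,0,-0.073,40],
  [0.38,0.38,0,0,0,-0.073,40],
  [0.39,0.4,0,0,0,-0.073,40],
  [0.39,0.4,0,0,0,-0.073,40],
])

```text
time: 10.28
position: [0.5911, 0.1155, 0.0243]
tcp_rot: [-3.099, 0.001, 0.066]
wrist_force: [-3.9, -3.3, 12.2]
finger_gap: 0.0524
grasp_force: 65.5
```

Run:
```python
from h import *
s=readout.state();print(s["position"],s["tcp_rot"],s["finger_gap"],s["wrist_force"])
cp=camera_params("wrist");im=get_image("wrist");np.save("w5.npy",im)
save("pics/w5.png",im)
```

```text
[0.59108724 0.11553603 0.02433729] [-3.09926235e+00  1.08453058e-03  6.57064554e-02] 0.05238912115842605 [-3.91623243 -3.30684365 12.15939284]
```

View pics/w5.png

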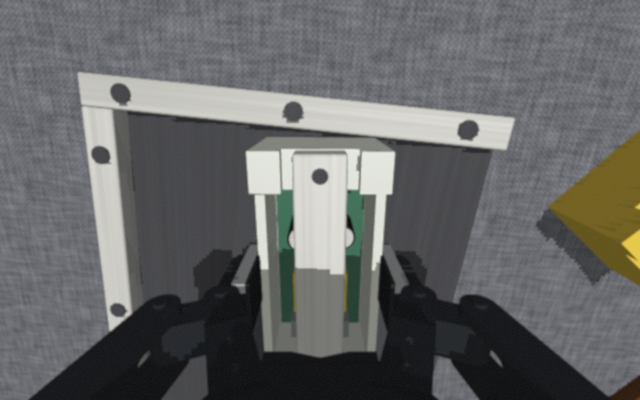

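The housing is near the far fence, with the bar still in place (dot at (320,176)). But y and yaw fell short with little force, so I check for a joint limit.

Run:
```python
from h import *
s=readout.state()
for k in("joint_positions","joint_efforts","qvel"):print(k,np.round(s[k],3))
```

```text
joint_positions [ 0.065  0.415 -0.309  0.848  0.042  3.141]
joint_efforts [  1.713 -39.22   21.823  -1.468   1.347  -0.121]
qvel [-0.001 -0.001 -0.003 -0.003  0.003 -0.   ]
```

Joint 6 is at its stop: q6 = q1 + π − yaw, so this grasp can't reach the corner. I need the half-turned grasp. First I relax the tilt, then let go and regrasp.

Request:
jog_arm([
  [0,-0.1,0,0,0,0.02,40],
  [0,-0.2,0,0,0,0.04,40],
  [0,-0.3,0,0,0,0.05,40],
  [0,-0.3,0,0,0,0.05,40],
])

```text
time: 10.82
position: [0.5885, 0.0581, 0.0244]
tcp_rot: [-3.091, 0.004, 0.224]
wrist_force: [-8.5, 3.4, 16.9]
finger_gap: 0.0526
grasp_force: 66.0
```

Request:
jog_arm([
  [0,0,0.002,-0.008,-0.002,0,40],
  [0,0,0.003,-0.0155,-0.0035,0,40],
  [0,0,0.003,-0.0155,-0.0035,0,40],
  [0,0,0.003,-0.0155,-0.0035,0,40],
])

```text
time: 11.32
position: [0.5882, 0.0586, 0.0234]
tcp_rot: [-3.141, 0.005, 0.225]
wrist_force: [-6.3, 2.7, 8.1]
finger_gap: 0.0525
grasp_force: 65.0
```

Request:
jog_arm([
  [0,0,0,0,0,0,58],
  [0,0,0,0,0,0,70],
  [0,0,0,0,0,0,85],
  [0,0,0,0,0,0,85],
  [0,0,0,0,0,0,85],
  [0,0,0.1,0,0,0,85],
  [0,0,0.3,0,0,0,85],
  [0,0,0.52,0,0,0,85],
  [0,0,0.52,0,0,0.06,85],
  [0,0,0.52,0,0,0.12,85],
  [0,0,0.52,0,0,0.17,85],
  [0,0,0.52,0,0,0.17,85],
])

```text
time: 12.82
position: [0.5902, 0.057, 0.1267]
tcp_rot: [3.138, 0.003, 0.756]
wrist_force: [-0.6, -0.1, 1.3]
finger_gap: 0.0851
grasp_force: 0.0
```

Request:
jog_arm([
  [0,0,0,0,0,0.06,85],
  [0,0,0,0,0,0.12,85],
  [0,0,0,0,0,0.18,85],
  [0,0,0,0,0,0.24,85],
  [0,0,0,0,0,0.3,85],
  [0,0,0,0,0,0.36,85],
  [0,0,0,0,0,0.42,85],
  [0,0,0,0,0,0.48,85],
  [0,0,0,0,0,0.54,85],
  [0,0,0,0,0,0.6,85],
  [0,0,0,0,0,0.66,85],
  [0,0,0,0,0,0.72,85],
])

```text
time: 14.32
position: [0.5902, 0.0571, 0.1266]
tcp_rot: [3.138, 0.002, 3.011]
wrist_force: [-0.4, -0.2, 0.2]
finger_gap: 0.0853
grasp_force: 0.0
```

Request:
jog_arm([
  [0,0,0,0,0,0.06,85],
  [0,0,0,0,0,0.11,85],
  [0,0,0,0,0,0.11,85],
  [0,0,0,0,0,0.11,85],
])

```text
time: 14.82
position: [0.5903, 0.0571, 0.1267]
tcp_rot: [3.138, 0.002, -2.933]
wrist_force: [0.6, 0.3, 0.2]
finger_gap: 0.0852
grasp_force: 0.0
```

Run:
```python
from h import *
s=readout.state();print(s["position"],s["tcp_rot"],s["joint_positions"])
cp=camera_params("wrist");im=get_image("wrist");np.save("w6.npy",im)
print(cp["position"],cp["rotation"])
sc=get_image("scene"); a=sc[130:250,290:440]
save("pics/c6.png",np.hstack([im[:, :500],cv2.resize(a,(300,400),interpolation=cv2.INTER_CUBIC)]))
```

```text
[0.59026645 0.05706202 0.12667037] [ 3.13826257e+00  2.34058511e-03 -2.93330913e+00] [-0.01446903  0.29270356 -0.23544079  1.04110489  0.00376488 -0.22275353]
[0.5160485  0.03988396 0.26826195] [ 2.83820193 -0.00430556  1.77818417]
```

View pics/c6.png

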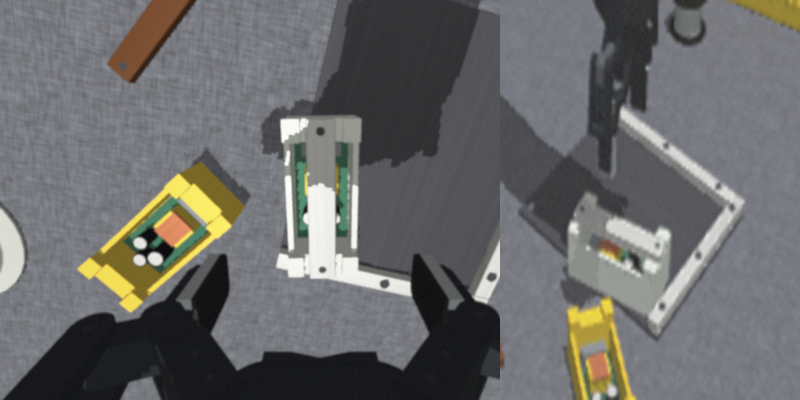

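The left panel shows the housing upright with the bar in both notches, dots at (320,131) and (322,270). Its far end is near the far fence. The yellow look-alike's lower corner at (247,195) is close on the -y side, so I compute the clearance before descending.

Run:
```python
from h import *
cp=camera_params("wrist")
for n,u,v,z in[("NR(-y)",281,120,.052),("NL",361,117,.052),("dotN",320,131,.056),("dotF",322,270,.056),("FR",279,270,.052),("yel bottom",247,195,0),("yel b2",205,150,0),("yel top",231,222,.046),("yel top2",185,176,.046),("fence top inner",358,265,.018),("fence top inner2",410,274,.018)]:
    print(n,np.round(onz(cp,u,v,z)*1000,1))
s=readout.state();p=s["position"];y=s["tcp_rot"][2]
for op in(66,85):
  for a in(-11,11): print(op,a,np.round(1e3*p[:2]+Ro.from_euler('z',y).as_matrix()[:2,:2]@[a,(op/2+14.5)],1))
```

```text
NR(-y) [534.2  18.2  52. ]
NL [521.2  70.   52. ]
dotN [535.5  45.1  56. ]
dotF [637.   68.2  56. ]
FR [646.1  36.1  52. ]
yel bottom [608.9  -5.5   0. ]
yel b2 [576.5 -46.1   0. ]
yel top [616.7  -6.6  46. ]
yel top2 [587.9 -43.6  46. ]
fence top inner [647.1 103.7  18. ]
fence top inner2 [646.4 151.9  18. ]
66 -11 [610.9  12.9]
66 11 [589.4   8.3]
85 -11 [612.9   3.6]
85 11 [591.4  -1. ]
```

Request:
jog_arm([
  [-0.02,-0.002,-0.1,0,0,0.005,72],
  [-0.02,-0.002,-0.28,0,0,0.005,72],
  [-0.02,-0.002,-0.4,0,0,0.005,72],
  [-0.02,-0.002,-0.47,0,0,0.005,72],
  [-0.02,-0.002,-0.52,0,0,0.005,72],
  [-0.02,-0.002,-0.52,0,0,0.005,72],
  [-0.02,-0.002,-0.52,0,0,0.005,56],
  [-0.02,-0.002,-0.52,0,0,0.005,50],
  [-0.02,-0.002,-0.52,0,0,0.005,40],
  [-0.02,-0.002,-0.52,0,0,0.005,40],
  [-0.02,-0.002,-0.52,0,0,0.005,40],
])

```text
time: 16.3
position: [0.5869, 0.057, 0.0242]
tcp_rot: [3.138, 0.004, -2.914]
wrist_force: [-2.1, 1.6, 5.3]
finger_gap: 0.0524
grasp_force: 65.3
```

Request:
jog_arm([
  [-0.03,0,0,0,0,0,40],
  [-0.05,0.02,0,0,0,-0.01,40],
  [-0.05,0.06,0,0,0,-0.025,40],
  [-0.05,0.11,0,0,0,-0.04,40],
  [-0.05,0.16,0,0,0,-0.055,40],
  [-0.05,0.21,0,0,0,-0.07,40],
  [-0.05,0.26,0,0,0,-0.08,40],
  [-0.05,0.31,0,0,0,-0.083,40],
  [-0.05,0.36,0,0,0,-0.083,40],
  [-0.05,0.4,0,0,0,-0.083,40],
  [-0.05,0.43,0,0,0,-0.083,40],
  [-0.05,0.43,0,0,0,-0.083,40],
])

```text
time: 17.8
position: [0.5777, 0.1422, 0.0242]
tcp_rot: [3.14, 0.006, 3.108]
wrist_force: [0.5, -1.4, 6.2]
finger_gap: 0.0528
grasp_force: 65.4
```

Request:
jog_arm([
  [0,0.03,0,0,0,0,40],
  [0,0.07,0,0,0,0,40],
  [0,0.11,0,0,0,0,40],
  [0,0.15,0,0,0,0,40],
  [0,0.18,0,0,0,0,40],
  [0,0.205,0,0,0,0,40],
  [0.01,0.22,0,0,0,0,40],
  [0.03,0.23,0,0,0,0,40],
  [0.04,0.235,0,0,0,0,40],
  [0.04,0.235,0,0,0,0,40],
])

```text
time: 19.05
position: [0.5838, 0.189, 0.0242]
tcp_rot: [3.14, 0.002, 3.108]
wrist_force: [-4.2, -1.8, 10.6]
finger_gap: 0.0525
grasp_force: 65.9
```

Run:
```python
from h import *
s=readout.state();print(s["position"],s["tcp_rot"],s["wrist_force"])
im=get_image("wrist");save("pics/w7.png",im);cp=camera_params("wrist");print(cp["position"],cp["rotation"])
```

```text
[0.58376948 0.18899914 0.02417219] [3.13966866e+00 2.06765629e-03 3.10810743e+00] [-4.22106896 -1.7947589  10.58650309]
[0.50789545 0.1903177  0.16576117] [ 2.83860439e+00 -2.80606437e-03  1.53640556e+00]
```

View pics/w7.png

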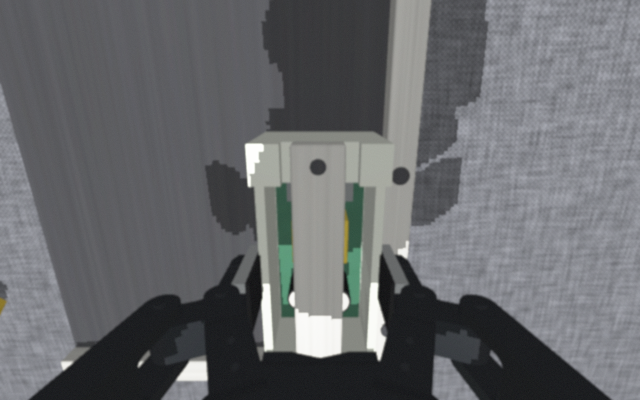

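The bar is still seated: its dot is at (318,167) between the cheeks. The housing is just short of the side fence, whose inner edge is at column ~390. I have now viewed 11 pictures, one over the limit of 10, so from here on I use only force and pose readings.

Request:
jog_arm([
  [0.015,0.01,0,0,0,0,40],
  [0.03,0.015,0,0,0,0,40],
  [0.045,0.02,0,0,0,0,40],
  [0.055,0.025,0,0,0,0,40],
  [0.06,0.025,0,0,0,0,40],
  [0.065,0.025,0,0,0,0,40],
  [0.065,0.025,0,0,0,0,40],
])

```text
time: 19.98
position: [0.5944, 0.1931, 0.0242]
tcp_rot: [-3.142, -0.002, 3.108]
wrist_force: [-9.3, -5.3, 14.3]
finger_gap: 0.0523
grasp_force: 66.3
```

Request:
jog_arm([
  [0.01,0.005,0,0,0,0,40],
  [0.015,0.01,0,0,0,0,40],
  [0.02,0.015,0,0,0,0,40],
  [0.02,0.015,0,0,0,0,40],
  [0.02,0.015,0,0,0,0,40],
])

```text
time: 20.6
position: [0.5956, 0.1932, 0.0243]
tcp_rot: [-3.135, -0.007, 3.107]
wrist_force: [-15.0, -12.4, 21.9]
finger_gap: 0.0526
grasp_force: 67.3
```

Request:
jog_arm([
  [0.01,0.005,0,0,0,0,40],
  [0.02,0.01,0,0,0,0,40],
  [0.02,0.01,0,0,0,0,40],
  [0.02,0.01,0,0,0,0,40],
])

```text
time: 21.1
position: [0.5963, 0.1932, 0.0243]
tcp_rot: [-3.131, -0.013, 3.107]
wrist_force: [-20.7, -16.9, 31.1]
finger_gap: 0.0521
grasp_force: 68.1
```

Request:
jog_arm([
  [0,0,0.004,0.003,-0.0035,0,40],
  [0,0,0.008,0.006,-0.007,0,40],
  [0,0,0.008,0.006,-0.007,0,40],
  [0,0,0.008,0.006,-0.007,0,40],
])

```text
time: 21.6
position: [0.5965, 0.1931, 0.0241]
tcp_rot: [3.134, 0.009, 3.107]
wrist_force: [-17.3, -13.1, 21.2]
finger_gap: 0.0524
grasp_force: 67.2
```

Request:
jog_arm([
  [0.01,0.01,0.004,-0.0025,0.003,0,40],
  [0.02,0.02,0.006,-0.0025,0.003,0,40],
  [0.025,0.02,0.006,-0.0025,0.003,0,40],
  [0.025,0.02,0.006,-0.0025,0.003,0,40],
  [0.025,0.02,0.006,-0.0025,0.003,0,40],
])

```text
time: 22.22
position: [0.5963, 0.1933, 0.0243]
tcp_rot: [-3.133, -0.01, 3.106]
wrist_force: [-25.9, -24.1, 28.3]
finger_gap: 0.0524
grasp_force: 67.8
```

Request:
jog_arm([
  [0.003,0.003,0.003,0.0015,-0.0015,0,40],
  [0.005,0.005,0.005,0.003,-0.003,0,40],
  [0.005,0.005,0.005,0.003,-0.003,0,40],
  [0.005,0.005,0.005,0.003,-0.003,0,40],
  [0.005,0.005,0.005,0.003,-0.003,0,40],
])

```text
time: 22.85
position: [0.5964, 0.1933, 0.0242]
tcp_rot: [-3.14, -0.003, 3.105]
wrist_force: [-25.4, -25.3, 24.8]
finger_gap: 0.0526
grasp_force: 67.7
```

Run:
```python
from h import *
s=readout.state();print(s["position"],s["tcp_rot"],s["wrist_force"],s["grasp_force"],s["qvel"].round(4))
cp=camera_params("wrist");im=get_image("wrist")
def dot(im):
    g=im[145:200,295:345].min(2).astype(int); m=(g<85).astype(np.uint8)
    n,_,st,c=cv2.connectedComponentsWithStats(m)
    return [(st[i,4],(c[i]+[295,145]).round(1)) for i in range(1,n) if st[i,4]>60]
old=cv2.cvtColor(cv2.imread("pics/w7.png"),cv2.COLOR_BGR2RGB)
print("dot before",dot(old),"now",dot(im)); 
for d in dot(im): print(onz(cp,*d[1],.056)*1000)
# plate gap at side fence: row profiles, and fence inner edge columns along housing side
for v in(60,100,120,150,160,170): print(v,im[v,240:440:5].mean(1).astype(int) if v>=150 else im[v,370:430:3].mean(1).astype(int))
# fence yaw from inner edge
e=[]
for v in range(5,125,5):
    r=im[v,340:460].mean(1); k=int(np.argmax(np.diff(r))); e.append(onz(cp,340+k+.5,v,.018)[:2])
e=np.array(e); m=np.polyfit(e[:,0],e[:,1],1); print("side fence yaw",np.arctan(m[0]),"inner y at x=.5963",np.polyval(m,.5963))
```

```text
[0.59640311 0.19325083 0.02419797] [-3.13996450e+00 -2.75477939e-03  3.10547689e+00] [-25.35819815 -25.27854926  24.78262762] 67.66147434711456 [-0.      0.0011 -0.0012 -0.0008  0.0022 -0.0017]
dot before [(np.int32(177), array([317.6, 166.7]))] now [(np.int32(177), array([316.8, 166.1]))]
[543.29420137 193.36264861  56.        ]
60 [ 57  61  85 112 152 161 157 155 157 159 153 156 154 156 153 100  88  94
  84  90]
100 [ 59  66 110 137 159 155 152 155 157 155 155 154 156 154  91  89  84  83
  80  75]
120 [ 60  81 112 149 156 152 153 153 157 154 155 154 156 121  79  85  78  83
  83  88]
150 [ 96 248 253 253 253 168 167 169 153 167 146 153 155 154 154 155 154 152
 154 156 154 156 167 168 148 167 168 167 165 167 167  58  65 153  88  93
  87  91  90  86]
160 [100 201 253 254 234 167 167 166 144 166 143 153 154 153 139  61  69 150
 154 155 154 158 168 167 155 167 168 168 167 167 167 151 155 138  80  86
  74  83 105  96]
170 [ 76 141 254 167 168 167 168 166 140 167 144 151 156 154  91  58  58 138
 154 155 155 157 166 167 160 168 167 167 168 166 166 154 156 120  86  95
 144 144  87  82]
side fence yaw 0.4720345965891047 inner y at x=.5963 0.27067416313290116
```

Run:
```python
from h import *
cp=camera_params("wrist");im=get_image("wrist")
e=[]
for v in range(5,125,3):
    r=im[v,340:420].mean(1); k=int(np.argmax(r>140)); f=k-1+(140-r[k-1])/(r[k]-r[k-1]); e.append(onz(cp,340+f,v,.018)[:2])
e=np.array(e); m=np.polyfit(e[:,0],e[:,1],1); print("fence yaw",np.arctan(m[0]),"res",np.std(e[:,1]-np.polyval(m,e[:,0])),"inner y at TCP x",np.polyval(m,.5964))
L=[onz(cp,u,167,.056) for u in (291,343)]
top=get_image("top");ct=camera_params("top");np.save("top9.npy",top)
for b in blobs(top,(355,180,415,228)): print(rect(ct,b,.01))
print(readout.state()["wrist_force"],readout.state()["tcp_rot"])
```

```text
fence yaw -0.03219116405890295 res 2.263862874757945e-05 inner y at TCP x 0.21952743691171112
[ 514.6 -303.6   79.    20.9  -14.5]
[-24.93481419 -25.3106511   25.37205029] [-3.13997508e+00 -2.67765776e-03  3.10550771e+00]
```

Request:
jog_arm([
  [0.002,0.002,0,0,0,0.0006,40],
  [0.005,0.004,0,0.0003,-0.0005,0.0012,40],
  [0.005,0.004,0,0.0003,-0.0005,0.0012,40],
  [0.005,0.004,0,0.0003,-0.0005,0.0012,40],
  [0.005,0.004,0,0.0003,-0.0005,0.0012,40],
])

```text
time: 23.62
position: [0.5964, 0.1933, 0.0242]
tcp_rot: [-3.139, -0.003, 3.107]
wrist_force: [-27.7, -27.3, 27.9]
finger_gap: 0.0526
grasp_force: 67.9
```

The pose has stalled against both fences at about 27 N each, and it is steady and level. Handing in.

```bash
python3 -c "
from plant import workorder
print(workorder.sign_off())"
```

```text
the job is handed in; nothing more can be done
None
```

I handed the job in at about 24 s of robot time: the long bar lies in both notches, and the housing is held in the corner at about 27 N against each fence (from force and pose readings, plus the bar's end dot in place). I regrasped the housing once because the last joint hit its limit, and I viewed 11 pictures, one over the limit of 10.

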